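Weigh a scoop of bulbs

TASK

Weigh out the bulbs: with the blue pot standing on the scale, press the blue zero button fully down and let it spring up, then pick up the red scoop and tip all four bulbs out of it into the blue pot. Set the empty scoop back the right way up on the middle of the round cork mat, and only then press the green record button fully down and let it come up again. Leave the pot standing in the middle of the scale, never press the zero button once bulbs are in the pot, and do not disturb the other things on the bench.

Things in the scene. Friction and masses are not known exactly. Their poses are not given: they have to be found in the camera images.
- zero_top (a point): centre of the cap of the blue push button (34 mm across), the zero button of the scale, 81 mm above the bench; z points out along its stroke (up and towards the robot, 40 degrees from vertical). When up, the cap stands 11 mm proud of a 50 mm black collar. The shelf's front edge is 12 mm behind and 74 mm above this point, so the gripper must lean with the button's axis
- zero (a joint): stroke of the blue zero button in m: 0 up, 0.007 fully down; springs back; about 4 N holds it fully down
- zero_box: grey plastic button box, foot 100 x 76 mm, fixed on the bench under the low shelf's front edge, its face slanted 40 degrees towards the robot; origin under the centre of its foot; carries the blue zero button in mid-face. The two boxes may be either way round, 160 mm apart
- record_top (a point): centre of the cap of the green push button (34 mm across), the record button of the scale, 81 mm above the bench; z points out along its stroke (up and towards the robot, 40 degrees from vertical). When up, the cap stands 11 mm proud of a 50 mm black collar. The shelf's front edge is 12 mm behind and 74 mm above this point, so the gripper must lean with the button's axis
- record (a joint): stroke of the green record button in m: 0 up, 0.007 fully down; springs back; about 4 N holds it fully down
- record_box: grey plastic button box, foot 100 x 76 mm, fixed on the bench under the low shelf's front edge, its face slanted 40 degrees towards the robot; origin under the centre of its foot; carries the green record button in mid-face. The two boxes may be either way round, 160 mm apart
- shelf: low fixed wooden shelf over the button boxes, board 130 mm deep (x from 0 to +130 mm), 420 mm long (y), underside 155 mm and top 173 mm above the bench, small things on it up to 223 mm; origin on the bench below the middle of the board's front edge
- scale: fixed bench scale 200 x 200 mm with a steel platform, top 40 mm above the bench; origin under its centre
- pot: blue glazed ceramic pot standing loose on the scale platform, about 0.9 kg, 90 mm high, outside diameter 152 mm at the rim, 109 mm at the foot, wall 6 mm; origin at the centre of its underside, z up
- pot_rim (a point): centre of the pot's mouth, at rim height (130 mm above the bench); inside diameter there 140 mm
- mat: round cork mat fixed to the bench, 190 mm across, 5 mm thick; origin at the centre of its underside
- scoop: red plastic square-ended scoop, about 0.16 kg: flat floor 105 mm long (x) and 84 mm wide (y), 4 mm thick; side walls 30 mm high, back wall 40 mm high at x = -52 mm; front (+x) open but for a lip 4 mm above the floor; straight handle behind it. Origin at the centre of the underside, x from handle to front, z up
- scoop_grip (a point): middle of the scoop's handle, 95 mm behind and 34 mm above the scoop's origin; the handle is a bar along x, 20 mm wide (y) and 20 mm high, from 53 to 129 mm behind the origin
- scoop_lip (a point): middle of the top of the scoop's front lip, 52 mm ahead of and 8 mm above the scoop's origin
- bulb1_mid (a point): middle of one of four brown flower bulbs, 30 mm thick and 31 mm tall, about 18 g, standing loose in the scoop
- bulb2_mid (a point): middle of one of four brown flower bulbs, 30 mm thick and 31 mm tall, about 18 g, standing loose in the scoop
- bulb3_mid (a point): middle of one of four brown flower bulbs, 30 mm thick and 31 mm tall, about 18 g, standing loose in the scoop
- bulb4_mid (a point): middle of one of four brown flower bulbs, 30 mm thick and 31 mm tall, about 18 g, standing loose in the scoop
- spare_pot: bystander: white glazed pot, 116 mm across the rim, 85 mm high; origin under its centre
- cultivator: bystander: steel three-tine hand cultivator lying on the bench; wooden handle 26 mm thick from x = -120 mm to 0, tines to x = +120 mm, 55 mm wide, at most 27 mm high; origin on the bench between handle and tines
- seed_box: bystander: clear seed box with a white latch, 100 x 150 x 49 mm; origin under its centre
- feed_bottle: bystander: white bottle with a yellow cap, 60 mm across, 160 mm high; origin under its centre
- saucer: bystander: terracotta saucer 110 mm across, 18 mm high; origin under its centre
- tag_tin: bystander: aluminium tin 64 mm across, 75 mm high; origin under its centre
Not all that is in view belongs to the job. Of the things like the scoop, leave any that is turquoise; of the rest the larger one is meant.

How it is judged:
By the outcome, as a careful person would: the job done as asked, in the order asked, and still so for the second after the job is handed in, with the robot touching nothing.
It also fails if it takes over 72 s, if anything falls off the work surface, if the arm or the gripper's body presses on something with over 40 N, if the wrist force passes 120 N, or if a joint passes its speed limit or range.

ROBOT

A 7-joint arm with a two-finger parallel gripper is mounted at the origin on the work surface. World frame = base frame: x ahead of the robot, y to its left, z up, the work surface at z = 0. Lengths are in m, angles in degrees, forces in N, time in s.
With the tool pointing down it reaches from about 0.4 to 0.85 m from the base axis. Payload 6.9 kg.
Tool frame: the origin (TCP) lies at the very end of the fingers, on their centre line; the grasp point (between the pads) lies 19 mm behind it (grip_point_offset is the distance from the TCP to the grasp point, in m); z points along the fingers, y is the line along which they close (so a half turn about z gives the same grasp; the last joint's range is limited). The gripper opens to 85 mm and grips with 20 to 120 N. Pads are 22 mm wide; open, the fingers measure 114 mm over their backs; the gripper's body (76 mm by 85 mm) begins 54 mm behind the grasp point. The pads swing forward as they close: fully open they stand 13 mm farther back than shut.
Start: joints at [81.732, 29.078, -13.613, 85.955, 7.202, 65.827, -8.869], TCP at [0.154, -0.606, 0.231] pointing down, gripper open.
Joint ranges: [-176.47, 176.47], [-13.61, 117.27], [-81.72, 77.17], [0.22, 143.17], [-87.28, 267.28], [10, 112.55], [-165.47, 165.47]. Speed limits (degrees/s): [136.94, 136.94, 180, 180, 180, 180, 180].

INTERFACE

Orientations are given as [roll, pitch, yaw] about the fixed x, y, z axes, in that order (R = Rz(yaw) Ry(pitch) Rx(roll)).
In Python, from cell import * gives the robot as it stands.
- The arm moves only by the tool send_rows, never from a script. Its argument "commands" is text: rows parted by semicolons, each of 7 numbers parted by spaces: the opening, from 0 (shut) to 1 (fully open), then the shift along the tool's x, y, z in units of 30 mm (1.0 is 30 mm), then the turn, a rotation vector about the tool's x, y, z in units of 8 degrees (1.0 is 8 degrees). In form: jaw x y z wx wy wz; .... A call has 1 to 10 rows; each row is the pose to reach, as a shift and turn from the pose commanded when the call began, along the tool's axes at that moment; what a row does not reach only later rows make up. A row lasts 1/10 s, in which the tool goes at most 50 mm and 8.59 degrees, less where a joint would pass 70% of its speed; a pose out of reach is approached as far as the arm can. A call with a gripper value outside its range is refused whole. The fingers move at their own pace and stop on an object; the grip force is fixed at half the most. Time passes only in rows, so rows that repeat a pose let the fingers close. It gives the time, the measured TCP pose, the force, the opening and the grip force at its end, in the units of the state.
- state(): the state, without advancing time (a new reading comes with each control period).
- read_camera(name): name is "side" or "top" or "wrist"; returns the picture (384x512x3 uint8, blue, green, red); there is no depth.
- camera_model(name): a dict with "fx", "fy", "cx", "cy" (pixels), "extrinsics" (4x4, takes a point from camera to world coordinates). Camera axes: x right, y up, looking along -z (the intrinsics and any distortion apply to the point x, -y, -z); pixel columns grow to the right and rows downward; lengths in m; the calibration is good to about 2 mm. A picture is of the moment at which its call begins: read the wrist's pose just before it. camera_model takes no time and is no camera call; for the wrist camera it gives the pose at the moment of the call.
- close_job(): hands the job in; it is judged then, once.
Trained networks look in the newest picture that a camera, given by its name, has taken for a name from the list of things; names that differ only in an ending like _2 or _b are one class to them, and where a whole thing is asked for, a point or a joint stands for the part that bears it (a point fixed in the world has none). Each returns a list of dicts, best first, with "score" (0 to 1); they miss things now and then, are a little off and sometimes report something else, mostly with a low value. They report only what shows in the picture. A call takes as long as a camera call. They do not tell look-alikes from the thing itself.
- find_in(name, camera): "rect" ([left, top, right, bottom] in pixels, round what is visible of it).
- cut_out(name, camera): "region" (384x512 bool, what is visible of it) and "rect" ([left, top, right, bottom] in pixels, round what is visible of it).
The state is a dict: "time_s": time; "qpos": joint angles; "joint_vel": joint speeds; "joint_torque": joint torques, N m; "position": TCP position; "tool_rot": TCP orientation; "ft_force": force on the tool from outside, world axes, zero at the start; "torque": the same for the moment, N m; "width": opening from 0.0 (shut) to 1.0 (fully open); "gripper_force": force on a finger pad.
Only numpy, scipy, OpenCV 4.12 (cv2) and the standard library are available. Lean on these libraries where they do the work, as an engineer would, in place of code of your own. Each camera call takes 0.05 s, during which the arm holds its last target. There are 200 camera calls.

## Working session

There is one attempt and no reset: what is moved stays moved. The work goes in short steps, Python scripts to look and compute and a tool call to move; the robot and the scene stay as the last step left them, time stands still between calls to the robot, and variables do not carry over. Pictures are saved under pics/ and viewed, at most 10 in all, crops included, and the job is handed in when it is done.

Besides the shell and the picture viewer there is one more tool, called as name(argument=value, ...) on one line, values as JSON. send_rows: Moves the arm, as the interface text tells. Its arguments: {"type":"object","properties":{"commands":{"type":"string"}},"required":["commands"]}

```bash
ls; mkdir -p pics
cat > h.py <<'E'
from cell import *
import numpy as np, cv2
from scipy.spatial.transform import Rotation as R
def ray(cam,px):
    m=camera_model(cam) if isinstance(cam,str) else cam
    E=np.array(m["extrinsics"]);u,v=px
    d=np.array([(u-m["cx"])/m["fx"],-(v-m["cy"])/m["fy"],-1.])
    if m.get("dist") is not None: pass
    d=E[:3,:3]@d
    return E[:3,3],d/np.linalg.norm(d)
def atz(cam,px,z):
    o,d=ray(cam,px);return o+d*(z-o[2])/d[2]
def tri(rays):
    A=sum(np.eye(3)-np.outer(d,d) for o,d in rays);b=sum((np.eye(3)-np.outer(d,d))@o for o,d in rays)
    return np.linalg.solve(A,b)
def proj(cam,p):
    m=camera_model(cam) if isinstance(cam,str) else cam
    E=np.array(m["extrinsics"]);c=E[:3,:3].T@(np.array(p)-E[:3,3])
    return np.array([m["cx"]-m["fx"]*c[0]/c[2],m["cy"]+m["fy"]*c[1]/c[2]])
E
python3 - <<'E'
from h import *
np.set_printoptions(precision=3,suppress=True)
a=[read_camera(c) for c in("top","side")]
cv2.imwrite("pics/a.png",cv2.resize(np.vstack(a),(448*1,672))[:600] if 0 else cv2.resize(np.hstack(a),(800,300)))
cv2.imwrite("pics/top.png",cv2.resize(a[0],(800,600)));cv2.imwrite("pics/side.png",cv2.resize(a[1],(800,600)))
for c in("top","side","wrist"):
    m=camera_model(c);print(c,{k:np.array(v) for k,v in m.items()})
print(state())
for n in "zero_top record_top scoop scoop_grip scoop_lip pot mat bulb1_mid scale".split():
    for c in("top","side"):
        print(n,c,[(np.round(r["rect"]).tolist(),round(r["score"],2)) for r in find_in(n,c)[:4]])
E
```

```text
pics
top {'fx': array(453.044), 'fy': array(453.044), 'cx': array(258.837), 'cy': array(190.777), 'extrinsics': array([[ 0.015,  0.984, -0.178,  0.186],
       [-1.   ,  0.015, -0.004,  0.007],
       [-0.002,  0.178,  0.984,  1.72 ],
       [ 0.   ,  0.   ,  0.   ,  1.   ]])}
side {'fx': array(385.584), 'fy': array(385.584), 'cx': array(256.057), 'cy': array(192.523), 'extrinsics': array([[-0.725,  0.505, -0.468, -0.067],
       [-0.689, -0.534,  0.491,  0.559],
       [-0.002,  0.678,  0.735,  0.942],
       [ 0.   ,  0.   ,  0.   ,  1.   ]])}
wrist {'fx': array(319.95), 'fy': array(319.95), 'cx': array(257.89), 'cy': array(192.084), 'extrinsics': array([[ 0.248,  0.935,  0.253,  0.217],
       [-0.969,  0.24 ,  0.063, -0.588],
       [-0.002, -0.261,  0.965,  0.374],
       [ 0.   ,  0.   ,  0.   ,  1.   ]])}
{'time_s': 0.1, 'qpos': array([ 81.732,  29.121, -13.609,  86.002,   7.202,  65.826,  -8.868]), 'joint_vel': array([ 0.094, -0.149, -0.061, -0.159,  0.197, -0.101,  0.046]), 'joint_torque': array([ -0.005, -62.183,  -2.194, -25.021,   0.013,   0.008,   0.   ]), 'position': ar
[... 1241 characters left out ...]
 [([183.0, 226.0, 219.0, 279.0], 0.72), ([132.0, 293.0, 161.0, 348.0], 0.68), ([235.0, 308.0, 261.0, 355.0], 0.67)]
pot top [([217.0, 195.0, 250.0, 224.0], 0.23)]
pot side [([282.0, 137.0, 332.0, 182.0], 0.62)]
mat top [([183.0, 164.0, 233.0, 210.0], 0.82), ([281.0, 139.0, 306.0, 159.0], 0.67), ([123.0, 160.0, 142.0, 178.0], 0.44), ([306.0, 174.0, 348.0, 217.0], 0.37)]
mat side [([166.0, 223.0, 233.0, 277.0], 0.95), ([186.0, 226.0, 219.0, 278.0], 0.34)]
bulb1_mid top [([148.0, 130.0, 190.0, 164.0], 0.21)]
bulb1_mid side [([202.0, 229.0, 209.0, 242.0], 0.38)]
scale top [([290.0, 169.0, 360.0, 231.0], 0.79), ([216.0, 194.0, 248.0, 222.0], 0.5)]
scale side [([263.0, 161.0, 342.0, 210.0], 0.56)]
```

View pics/top.png

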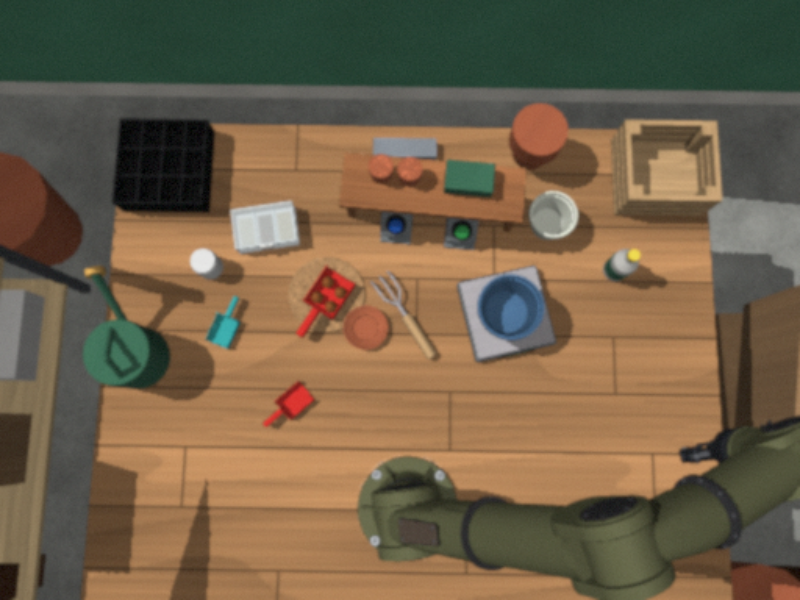

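View pics/side.png

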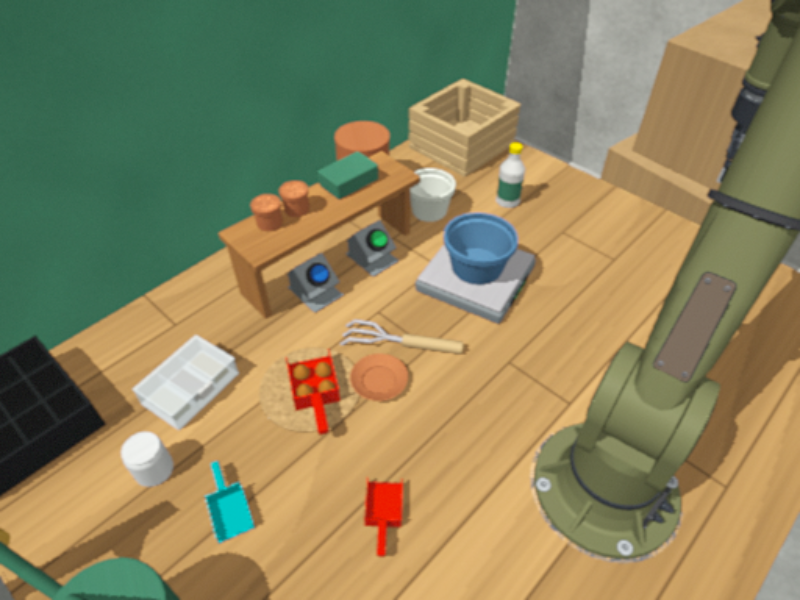

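The pictures show three candidates for the scoop. In native top-view pixels they are the large red one with bulbs on the mat at (209,192), a smaller empty red one at (186,257) and a turquoise one at (143,208). I choose the large red one with the bulbs. The blue zero button is at about (254,144), the green record button at (295,148), and the pot on its scale at (327,197).

```bash
cat > m1.py <<'E'
from h import *
np.set_printoptions(precision=4,suppress=True)
I={c:read_camera(c) for c in("top","side")}
H={c:cv2.cvtColor(I[c],cv2.COLOR_BGR2HSV) for c in I}
def blob(c,lo,hi,near,rad=40):
    m=cv2.inRange(H[c],lo,hi); k=np.zeros_like(m);cv2.circle(k,near,rad,255,-1);m&=k
    n,l,s,ce=cv2.connectedComponentsWithStats(m)
    i=1+np.argmax(s[1:,4]);return ce[i],s[i],l==i
for n,lo,hi,a,b,rad in [("zero",(105,140,60),(130,255,255),(254,144),(203,175),12),("record",(50,120,60),(80,255,255),(295,148),(242,153),12)]:
    x,sx,_=blob("top",lo,hi,a,rad);y,sy,_=blob("side",lo,hi,b,rad)
    r=[ray("top",x),ray("side",y)];p=tri(r);print(n,x,sx,y,sy,p,atz("top",x,.081),atz("side",y,.081))
x,sx,_=blob("top",(95,80,40),(120,255,255),(327,197),40);y,sy,_=blob("side",(95,80,40),(120,255,255),(307,158),45)
print("pot",x,sx,y,sy)
for c,s in(("top",sx),("side",sy)):
    # ellipse rim: use rect
    print(atz(c,(s[0]+s[2]/2,s[1]+ (s[2]*0.5 if c=="top" else s[2]*.33)),.13))
for c,near,w in(("top",(209,192),30),("side",(200,252),34)):
    a,s,m=blob(c,(0,170,70),(6,255,255),near,w);print("scoop",c,a,s)
    yy,xx=np.nonzero(m);pc=cv2.PCACompute2(np.c_[xx,yy].astype(np.float32),None);print(pc[0],pc[1][0])
    q=np.c_[xx,yy]; t=(q-a)@pc[1][0]; 
    for e in (q[t<np.percentile(t,6)].mean(0),q[t>np.percentile(t,94)].mean(0)): print(e,atz(c,e,.03))
# mat
for c,a,rad in(("top",(209,190),35),("side",(200,252),45)):
    r=[r for r in find_in("mat",c)][0]["rect"];print("mat",c,r,atz(c,((r[0]+r[2])/2,(r[1]+r[3])/2),.005))
big=np.hstack([cv2.resize(I["top"][155:225,175:255],(400,350),interpolation=2),cv2.resize(I["side"][215:295,160:240],(400,350),interpolation=2)])
cv2.imwrite("pics/b.png",big)
E
python3 m1.py
```

```text
zero [252.8529 144.4118] [248 140  10   9  68] [203.7961 174.7573] [198 169  12  12 103] [0.6606 0.039  0.0738] [0.659  0.0392 0.081 ] [0.6541 0.043  0.081 ]
record [295.2121 148.3636] [291 144   9   9  66] [241.8152 152.5761] [237 148  11  10  92] [ 0.6476 -0.1203  0.0738] [ 0.646  -0.1194  0.081 ] [ 0.6412 -0.1149  0.081 ]
pot [326.6468 196.3607] [ 306  176   42   42 1342] [306.6311 157.4258] [ 285  137   46   45 1583]
[ 0.4551 -0.2288  0.13  ]
[ 0.4498 -0.2221  0.13  ]
scoop top [208.1989 190.5076] [190 172  37  43 528]
[[208.1989 190.5076]] [-0.6087  0.7934]
[220.     178.4375] [0.5376 0.1631 0.03  ]
[192.7812 211.4062] [0.4096 0.2616 0.03  ]
scoop side [201.6998 250.1337] [184 228  34  50 643]
[[201.6998 250.1338]] [0.1755 0.9845]
[199.0256 230.5128] [0.5304 0.1768 0.03  ]
[206.2821 273.7692] [0.4055 0.2587 0.03  ]
mat top [184.8, 163.3, 233.4, 209.4] [0.5111 0.2064 0.005 ]
mat side [163.9, 225.6, 232.2, 277.1] [0.4915 0.2177 0.005 ]
```

View pics/b.png

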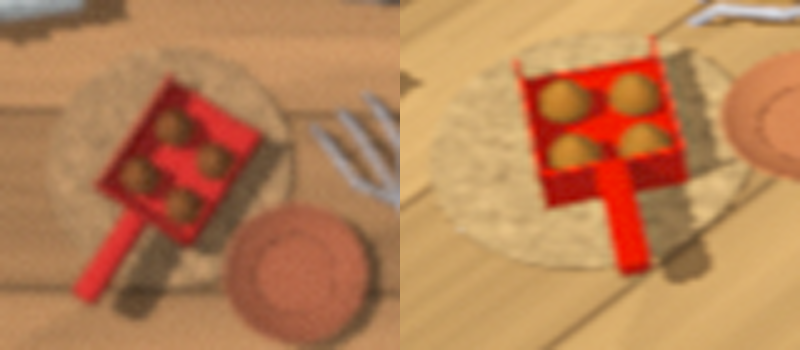

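The crop confirms the choice: the large red scoop with four bulbs stands on the cork mat, handle pointing to the lower left in the top view. The saucer and the cultivator are close to the right of it.

```bash
cat >> h.py <<'E'
np.set_printoptions(precision=4,suppress=True)
def Rl(h,l):
    "tool lean l deg towards heading h deg, tool x backwards"
    h,l=np.radians([h,l]);H=np.array([np.cos(h),np.sin(h),0]);U=np.array([0,0,1.])
    z=np.sin(l)*H-np.cos(l)*U;x=-np.cos(l)*H-np.sin(l)*U
    return R.from_matrix(np.c_[x,np.cross(z,x),z])
def plan(pts,cur=None):
    "pts: list of (pos,R); prints row for each relative to the pose at start (cur) - successive calls"
    s=state() if cur is None else None
    p,r=(np.array(s["position"]),R.from_euler("xyz",s["tool_rot"],degrees=True)) if s else cur
    for q,t in pts:
        d=r.inv().apply(np.array(q)-p)/.03;w=(r.inv()*t).as_rotvec(degrees=True)/8
        print(np.round(np.r_[d,w],2).tolist(),"rows",np.ceil(max(np.linalg.norm(d)*.6,np.linalg.norm(w)*8/8.59)))
        p,r=np.array(q),t
E
python3 - <<'E'
from h import *
Rb=Rl(-4.5,40);out=-Rb.as_matrix()[:,2];Z=np.array([.658,.040,.080])
s=state();print(s["position"],s["tool_rot"])
plan([((.33,-.27,.30),Rl(-85,0)),(Z+out*.08,Rb),(Z+out*.02,Rb)])
E
```

```text
[ 0.1545 -0.6056  0.2313] [-179.9959   -0.0014   14.3091]
[8.43, -9.39, -2.29, -0.0, -0.0, -10.09] rows 10.0
[9.62, 10.1, 5.29, -3.5, -4.14, -9.62] rows 11.0
[-0.0, 0.0, 2.0, 0.0, 0.0, 0.0] rows 2.0
```

send_rows(commands="0 0 0 -2.3 0 0 0; 0 0 0 -2.3 0 0 0;0 8.4 -9.4 -2.3 0 0 -10;0 8.4 -9.4 -2.3 0 0 -10;0 8.4 -9.4 -2.3 0 0 -10;0 8.4 -9.4 -2.3 0 0 -10;0 8.4 -9.4 -2.3 0 0 -10;0 8.4 -9.4 -2.3 0 0 -10;0 8.4 -9.4 -2.3 0 0 -10;0 8.4 -9.4 -2.3 0 0 -10")

```text
time_s: 2.2
position: [0.3305, -0.2662, 0.3009]
tool_rot: [179.9, 0.0, 83.7]
ft_force: [1.2, -0.9, 0.5]
width: -0.004
gripper_force: 0.0
```

Run:
```python
from h import *
Rb=Rl(-4.5,40);out=-Rb.as_matrix()[:,2];Z=np.array([.658,.040,.080])
s=state();print(s["time_s"],s["position"],s["tool_rot"],s["qpos"])
plan([(Z+out*.10,Rb),(Z+out*.02,Rb)])
```

```text
2.2 [ 0.3305 -0.2662  0.3009] [179.9408   0.0281  83.6516] [ 67.0477   9.0375 -37.0797 106.4659   5.9363  66.3499  21.5811]
[11.29, 7.57, 4.81, -3.99, -3.86, -10.97] rows 12.0
[-0.0, 0.0, 2.67, 0.0, 0.0, 0.0] rows 2.0
```

send_rows(commands="0 11.3 7.6 4.8 -4 -3.9 -11;0 11.3 7.6 4.8 -4 -3.9 -11;0 11.3 7.6 4.8 -4 -3.9 -11;0 11.3 7.6 4.8 -4 -3.9 -11;0 11.3 7.6 4.8 -4 -3.9 -11;0 11.3 7.6 4.8 -4 -3.9 -11;0 11.3 7.6 4.8 -4 -3.9 -11;0 11.3 7.6 4.8 -4 -3.9 -11;0 11.3 7.6 4.8 -4 -3.9 -11;0 11.3 7.6 4.8 -4 -3.9 -11")

```text
time_s: 3.2
position: [0.5983, 0.0455, 0.1553]
tool_rot: [175.4, 35.7, 161.5]
ft_force: [0.2, -1.4, -0.3]
width: -0.001
gripper_force: 0.0
```

Run:
```python
from h import *
Rb=Rl(-4.5,40);out=-Rb.as_matrix()[:,2];Z=np.array([.658,.040,.080])
s=state();print(s["time_s"],s["position"],s["tool_rot"],s["qpos"])
plan([(Z+out*.10,Rb),(Z+out*.02,Rb)])
```

```text
3.2 [0.5983 0.0455 0.1553] [175.3999  35.6756 161.4647] [ 10.259   24.599  -35.7172 128.9944  96.7802  31.0211 -34.1432]
[0.08, -0.05, -0.12, -0.5, -0.48, -1.41] rows 2.0
[-0.0, 0.0, 2.67, 0.0, 0.0, 0.0] rows 2.0
```

send_rows(commands="0 0.1 0 -0.1 -0.5 -0.5 -1.4;0 0.1 0 -0.1 -0.5 -0.5 -1.4;0 0.1 0 -0.1 -0.5 -0.5 -1.4")

```text
time_s: 3.5
position: [0.5912, 0.0393, 0.1562]
tool_rot: [-179.7, 40.0, 174.9]
ft_force: [-0.5, 0.3, -1.3]
width: 0.002
gripper_force: 0.0
```

Run:
```python
from h import *
Rb=Rl(-4.5,40);out=-Rb.as_matrix()[:,2];Z=np.array([.658,.040,.080])
s=state();print(s["time_s"],s["position"],s["tool_rot"],s["qpos"])
cm=camera_model("wrist");im=read_camera("wrist");cv2.imwrite("pics/w1.png",im)
H=cv2.cvtColor(im,cv2.COLOR_BGR2HSV)
for n,lo,hi in(("z",(105,140,50),(130,255,255)),("r",(50,120,50),(80,255,255))):
    m=cv2.inRange(H,lo,hi);k,l,st,ce=cv2.connectedComponentsWithStats(m)
    for i in np.argsort(-st[1:,4])[:2]+1: print(n,ce[i],st[i],atz(cm,ce[i],.081))
print(proj(cm,Z),proj(cm,(.646,-.119,.08)))
plan([(Z+out*.02,Rb)])
```

```text
3.5 [0.5912 0.0393 0.1562] [-179.7103   39.9994  174.9285] [ 14.1059  24.7063 -37.9518 134.4843 115.804   31.9464 -40.3323]
z [265.2394 192.3825] [ 245  172   42   42 1391] [0.653  0.0398 0.081 ]
r [ 66.446  192.5241] [  43  172   48   43 1536] [ 0.6399 -0.1155  0.081 ]
[265.9777 194.8963] [ 67.1268 196.0539]
[-0.03, 0.22, 2.7, -0.09, 0.0, -0.08] rows 2.0
```

View pics/w1.png

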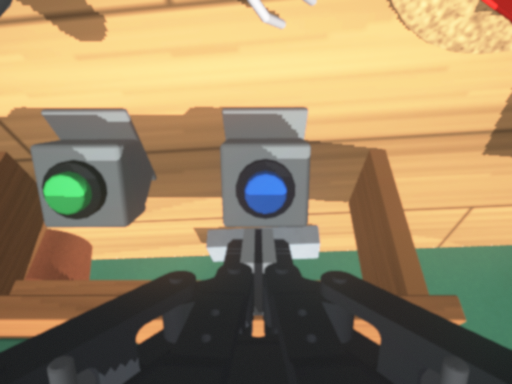

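The wrist view shows the blue cap at (265,192) and the green cap at (66,192), both within 3 px of the positions I projected. I'm going on to press blue.

send_rows(commands="0 0 0.15 1 0 0 0;0 0 0.15 2.6 0 0 0;0 0 0.15 2.6 0 0 0;0 0 0.15 3.1 0 0 0;0 0 0.15 3.1 0 0 0")

```text
time_s: 4.05
position: [0.6529, 0.0385, 0.0852]
tool_rot: [-179.9, 40.0, 174.6]
ft_force: [-1.5, 0.3, -0.1]
width: -0.001
gripper_force: 0.0
```

send_rows(commands="0 0 0 0.2 0 0 0;0 0 0 0.3 0 0 0;0 0 0 0.3 0 0 0")

```text
time_s: 4.35
position: [0.6584, 0.0384, 0.0801]
tool_rot: [-179.8, 40.2, 174.8]
ft_force: [-0.2, 0.4, 2.3]
width: -0.0
gripper_force: 0.9
```

send_rows(commands="0 0 0 0.1 0 0 0;0 0 0 0.2 0 0 0;0 0 0 0.2 0 0 0")

```text
time_s: 4.65
position: [0.6618, 0.0382, 0.0761]
tool_rot: [-179.7, 40.2, 174.9]
ft_force: [-11.1, -0.3, 16.5]
width: 0.002
gripper_force: 9.5
```

send_rows(commands="0 0 0 0.04 0 0 0;0 0 0 0.04 0 0 0")

```text
time_s: 4.85
position: [0.662, 0.0381, 0.0758]
tool_rot: [-179.7, 40.3, 175.0]
ft_force: [-19.4, -1.6, 25.8]
width: -0.001
gripper_force: 16.1
```

Run:
```python
from h import *
s=state();print(s["position"],s["ft_force"])
im=read_camera("wrist");cv2.imwrite("pics/w2.png",cv2.resize(im[120:280,160:380],(660,480)))
```

```text
[0.662  0.0381 0.0758] [-19.3832  -1.6163  25.8018]
```

View pics/w2.png

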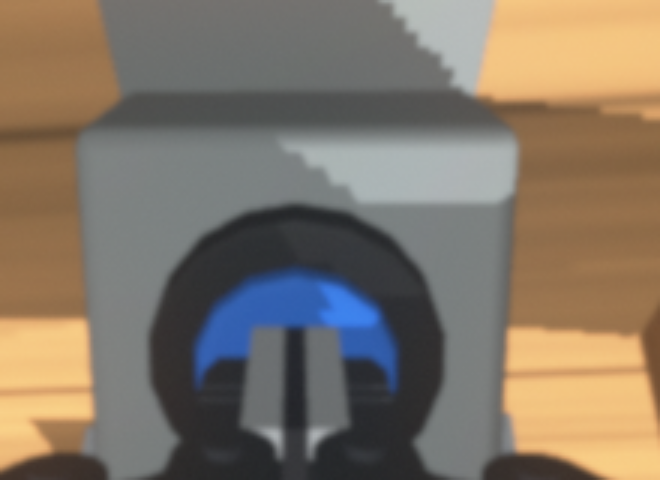

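The wrist crop shows the fingertips on the middle of the blue cap, clear of the collar, with the cap bottomed in it. The force rose to 32 N for a further 0.4 mm. Retreating now.

send_rows(commands="0 0 0 -1 0 0 0;0 0 0 -2.5 0 0 0;0 0 0 -4 0 0 0;0 0 0 -4 0 0 0")

```text
time_s: 5.3
position: [0.584, 0.0462, 0.1696]
tool_rot: [-179.7, 40.4, 175.0]
ft_force: [0.5, 1.0, 0.2]
width: -0.004
gripper_force: 0.0
```

Run:
```python
from h import *
s=state();print(s["time_s"],s["position"],s["tool_rot"],s["ft_force"])
Rg=Rl(-37.6,30);zt=Rg.as_matrix()[:,2];G=np.array([.436,.243,.039])
plan([(G-zt*.13,Rg)]);print(G-zt*.13)
```

```text
5.3 [0.584  0.0462 0.1696] [-179.7448   40.3842  174.9982] [0.4772 1.0268 0.2129]
[5.96, 7.25, -4.31, 2.32, 1.27, 3.33] rows 7.0
[0.3845 0.2827 0.1516]
```

send_rows(commands="1 0 0 -1.5 0 0 0;1 6 7.2 -4.3 2.3 1.3 3.3;1 6 7.2 -4.3 2.3 1.3 3.3;1 6 7.2 -4.3 2.3 1.3 3.3;1 6 7.2 -4.3 2.3 1.3 3.3;1 6 7.2 -4.3 2.3 1.3 3.3;1 6 7.2 -4.3 2.3 1.3 3.3;1 6 7.2 -4.3 2.3 1.3 3.3;1 6 7.2 -4.3 2.3 1.3 3.3;1 6 7.2 -4.3 2.3 1.3 3.3")

```text
time_s: 6.3
position: [0.3863, 0.2801, 0.1468]
tool_rot: [-179.6, 29.5, 142.7]
ft_force: [0.9, -0.1, -0.2]
width: 0.997
gripper_force: 0.0
```

Run:
```python
from h import *
s=state();print(s["time_s"],s["position"],s["tool_rot"],s["qpos"],s["width"])
cm=camera_model("wrist");im=read_camera("wrist")
top=read_camera("top");side=read_camera("side")
H=cv2.cvtColor(im,cv2.COLOR_BGR2HSV);m=cv2.inRange(H,(0,170,60),(7,255,255))
yy,xx=np.nonzero(m);print(xx.min(),xx.max(),yy.min(),yy.max())
for v in range(yy.min()//10*10,yy.max(),20):
    t=xx[yy==v]; 
    if len(t): print(v,t.min(),t.max(),len(t))
cv2.imwrite("pics/w3.png",im)
```

```text
6.3 [0.3863 0.2801 0.1468] [-179.6397   29.5413  142.7475] [-31.6709  28.7664 -41.8541 119.8381  53.6605  63.9975 -54.9651] 0.9966013115658349
127 306 0 268
0 127 153 27
140 241 262 22
160 240 265 26
180 244 267 24
200 219 304 86
220 219 305 40
240 226 305 28
260 232 305 7
```

View pics/w3.png

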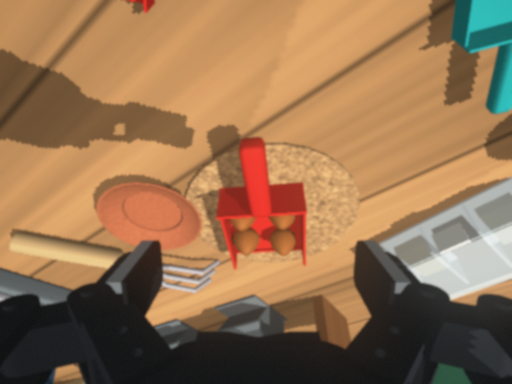

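```bash
cat > fit.py <<'E'
from h import *
from scipy.optimize import minimize
BOX=[(-.0525,.0525,-.042,.042,0,.004),(-.0525,.0525,-.042,-.038,0,.03),(-.0525,.0525,.038,.042,0,.03),(-.0525,-.0485,-.042,.042,0,.04),(-.129,-.05,-.01,.01,.024,.044),(.0485,.0525,-.042,.042,0,.008)]
def corners(b): return np.array([(x,y,z) for x in b[:2] for y in b[2:4] for z in b[4:]])
def scoopfit(x0,cams=("top","side","wrist"),rad=.14,n=8):
    data=[]
    for c in cams:
        cm=camera_model(c);im=read_camera(c);H=cv2.cvtColor(im,cv2.COLOR_BGR2HSV)
        m=cv2.inRange(H,(0,170,50),(7,255,255))|cv2.inRange(H,(175,170,50),(180,255,255))
        ce=proj(cm,(x0[0],x0[1],x0[2]));e=proj(cm,np.array(x0[:3])+[0,0,rad]);r=0
        for d in([rad,0,0],[0,rad,0]): r=max(r,np.linalg.norm(proj(cm,np.array(x0[:3])+d)-ce))
        k=np.zeros_like(m);cv2.circle(k,tuple(int(v) for v in ce),int(r),255,-1);data.append((c,cm,(m&k)>0))
    S=4
    up=[(c,cm,cv2.resize(m.astype(np.uint8),None,fx=S,fy=S,interpolation=cv2.INTER_LINEAR)>0) for c,cm,m in data]
    def ren(x,cm):
        Q=R.from_euler("z",x[3],degrees=True);k=np.zeros((384*S,512*S),np.uint8)
        for b in BOX:
            p=np.array([proj(cm,q) for q in Q.apply(corners(b))+x[:3]])*S+S/2
            cv2.fillConvexPoly(k,cv2.convexHull(np.round(p).astype(np.int32)),1)
        return k>0
    def cost(u):
        x=np.array([u[0]/100,u[1]/100,u[2]/100,u[3]*5]);t=0
        for c,cm,m in up:
            k=ren(x,cm);t+=1-(k&m).sum()/max(1,(k|m).sum())
        return t/len(up)
    u0=np.array([x0[0]*100,x0[1]*100,x0[2]*100,x0[3]/5])
    s=np.vstack([u0]+[u0+np.eye(4)[i] for i in range(4)])
    r=minimize(cost,u0,method="Nelder-Mead",options=dict(initial_simplex=s,xatol=.01,fatol=1e-4,maxiter=120))
    return np.array([*r.x[:3]/100,r.x[3]*5]),r.fun
E
python3 - <<'E'
from fit import *
for cams in (("top","side","wrist"),("wrist",),("top","side")):
    print(cams,scoopfit([.505,.19,.005,-37.6],cams))
E
```

```text
('top', 'side', 'wrist') (array([  0.5074,   0.1962,   0.0022, -31.8619]), np.float64(0.5207220545048236))
('wrist',) (array([  0.5092,   0.1946,  -0.0004, -31.7292]), np.float64(0.25188281535486057))
('top', 'side') (array([  0.5084,   0.2002,  -0.0034, -31.1895]), np.float64(0.6440608963899777))
```

Run:
```python
from fit import *
s=state();print(s["time_s"],s["position"],s["tool_rot"])
for y in (-31.7,-37):
  for c in("wrist","top","side"):
    x=np.array([.508,.1955,.005]);Q=R.from_euler("z",y,degrees=True)
    print(y,c,*[proj(c,Q.apply(q)+x).round(0) for q in((-.129,0,.044),(.0525,.04,.03),(.0525,-.04,.03),(-.05,.042,.04),(-.05,-.042,.04))])
```

```text
6.75 [0.3862 0.2802 0.1477] [-179.796    29.5115  142.6031]
-31.7 wrist [250. 154.] [303. 267.] [235. 271.] [306. 216.] [216. 222.]
-31.7 top [191. 214.] [210. 169.] [228. 180.] [194. 190.] [213. 202.]
-31.7 side [206. 273.] [183. 226.] [209. 221.] [186. 253.] [216. 246.]
-37 wrist [266. 154.] [299. 269.] [231. 269.] [311. 219.] [220. 219.]
-37 top [189. 212.] [212. 169.] [228. 181.] [194. 189.] [211. 202.]
-37 side [202. 274.] [184. 225.] [211. 222.] [185. 252.] [215. 248.]
```

Run:
```python
from fit import *
x=np.array([.507,.1955,.005]);Q=R.from_euler("z",-32,degrees=True);G=Q.apply((-.088,0,.034))+x
Rg=Rl(-32,30);zt=Rg.as_matrix()[:,2];T=G+zt*.019;print(G,T)
plan([(T-zt*.06,Rg),(T,Rg)])
```

```text
[0.4324 0.2421 0.039 ] [0.4404 0.2371 0.0225]
[0.06, -0.13, 2.77, -0.36, -0.06, -0.59] rows 2.0
[-0.0, -0.0, 2.0, 0.0, 0.0, 0.0] rows 2.0
```

send_rows(commands="1 0.1 -0.1 1.5 -0.4 -0.1 -0.6;1 0.1 -0.1 2.3 -0.4 -0.1 -0.6;1 0.1 -0.1 2.3 -0.4 -0.1 -0.6;1 0.1 -0.1 2.3 -0.4 -0.1 -0.6")

```text
time_s: 7.15
position: [0.4087, 0.2594, 0.0863]
tool_rot: [179.8, 30.3, 148.2]
ft_force: [-0.2, -0.1, -0.5]
width: 1.0
gripper_force: 0.0
```

Run:
```python
from fit import *
f,c=scoopfit([.507,.1955,.005,-32],("wrist",));print(f,c)
x=np.array([.507,.1955,.005]);Q=R.from_euler("z",-32,degrees=True);G=Q.apply((-.088,0,.034))+x
Rg=Rl(-32,30);zt=Rg.as_matrix()[:,2];T=G+zt*.019
s=state();print(s["position"],s["tool_rot"],s["time_s"]);plan([(T,Rg)])
m=cv2.inRange(cv2.cvtColor(read_camera("wrist"),cv2.COLOR_BGR2HSV),(0,170,50),(7,255,255))
for v in range(60,330,15):
    t=np.nonzero(m[v,150:400])[0]+150
    if len(t): print(v,t.min(),t.max(),len(t))
print([proj("wrist",Q.apply(q)+x).round(0) for q in((-.129,0,.044),(-.129,0,.024),(-.06,0,.044),(-.05,.042,.04),(-.05,-.042,.04))])
```

```text
[  0.5078   0.1962   0.0019 -31.699 ] 0.2096823985577042
[0.4088 0.2601 0.0868] [179.6988  30.2767 148.1652] 7.2
[-0.04, -0.11, 2.5, 0.05, 0.03, 0.02] rows 2.0
165 237 269 33
180 237 269 33
195 238 269 32
210 203 306 104
225 201 308 108
240 198 310 113
255 202 307 55
270 205 304 38
285 209 301 14
300 213 298 5
[array([252., 177.]), array([252., 154.]), array([253., 250.]), array([310., 253.]), array([195., 253.])]
```

send_rows(commands="1 0 -0.1 1 0 0 0;1 0 -0.1 2 0 0 0;1 0 -0.1 2.5 0 0 0;1 0 -0.1 2.5 0 0 0;0 0 -0.1 2.5 0 0 0;0 0 -0.1 2.5 0 0 0;0 0 -0.1 2.5 0 0 0;0 0 -0.1 2.5 0 0 0;0 0 -0.1 2.5 0 0 0")

```text
time_s: 8.15
position: [0.4397, 0.2372, 0.0219]
tool_rot: [179.7, 30.3, 148.2]
ft_force: [-1.7, 1.3, 5.3]
width: 0.224
gripper_force: 59.7
```

send_rows(commands="0 0 0 0 0 0 0;0 0 0 0 0 0 0;0 0 0 0 0 0 0;0 0 0 0 0 0 0")

```text
time_s: 8.55
position: [0.4397, 0.2373, 0.0219]
tool_rot: [179.7, 30.3, 148.2]
ft_force: [-2.0, 0.4, 6.5]
width: 0.224
gripper_force: 59.6
```

send_rows(commands="0 -0.1 0 -0.2 0 0 0;0 -0.3 0 -0.5 0 0 0;0 -0.5 0 -0.9 0 0 0;0 -0.8 0 -1.3 0 0 0;0 -1.2 0 -2 0 0 0;0 -1.7 0 -2.9 0 0 0;0 -2.2 0 -3.7 0 0 0;0 -2.7 0 -4.5 0 0 0;0 -2.7 0 -4.5 0 0 0")

```text
time_s: 9.45
position: [0.4414, 0.2364, 0.182]
tool_rot: [179.5, 30.4, 148.0]
ft_force: [1.0, 0.6, -1.9]
width: 0.224
gripper_force: 58.7
```

```bash
cat > mat.py <<'E'
from fit import *
s=state();print(s["position"],s["tool_rot"],s["time_s"],s["ft_force"],s["qpos"])
top=read_camera("top");side=read_camera("side");w=read_camera("wrist")
print([ (r["rect"],r["score"]) for r in find_in("mat","top")[:2]],[ (r["rect"],r["score"]) for r in find_in("mat","side")[:2]])
cv2.imwrite("pics/c.png",np.vstack([cv2.resize(w,(400,300)),np.zeros((1,400,3),np.uint8)]) if 0 else np.hstack([cv2.resize(w,(400,300)),cv2.resize(side[190:310,120:280],(400,300))]))
P=[]
for c,im in(("top",top),("side",side)):
    for r in cut_out("mat",c)[:1]:
        cs,_=cv2.findContours(r["region"].astype(np.uint8),0,1);k=max(cs,key=cv2.contourArea)[:,0]
        q=np.array([atz(c,p,.005)[:2] for p in k]);
        from scipy.optimize import least_squares
        f=least_squares(lambda u:np.hypot(*(q-u).T)-.095,[.5,.2],loss="soft_l1",f_scale=.003);print(c,f.x,np.abs(f.fun).mean(),len(q))
E
python3 mat.py
```

```text
[0.4414 0.2364 0.182 ] [179.4589  30.3798 148.0338] 9.45 [ 1.0206  0.6327 -1.9278] [-22.5164  23.314  -40.9516 120.9025  56.331   58.8111 -41.4888]
[([182.4, 166.5, 232.2, 214.2], 0.68)] [([163.4, 228.8, 231.3, 274.7], 0.73), ([317.9, 91.2, 339.5, 134.1], 0.26)]
top [0.5267 0.2212] 0.02062490129368024 105
side [0.4985 0.2118] 0.013687495577766901 177
```

View pics/c.png

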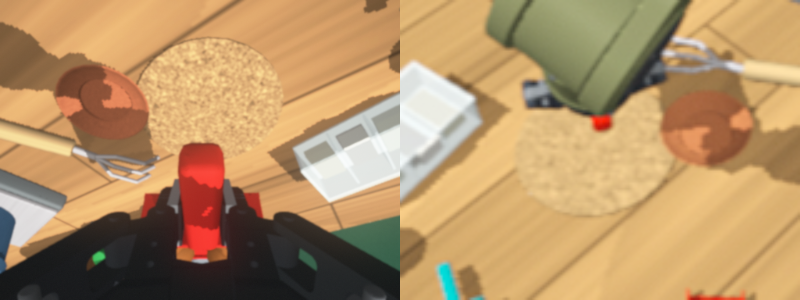

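```bash
cat > pour.py <<'E'
from fit import *
POT=np.array([.452,-.226,.13])
def pose(th,h,back=.035,z=.135):
    H=np.array([np.cos(np.radians(h)),np.sin(np.radians(h)),0])
    lip=POT-back*H;lip[2]=z;t=np.radians(th);U=np.array([0,0,1.])
    X=np.cos(t)*H-np.sin(t)*U;Zs=np.sin(t)*H+np.cos(t)*U
    return lip-.1305*X+.0095*Zs, Rl(h,30-th)
E
python3 - <<'E'
from pour import *
h=-95
# mat from wrist: picked edge points (400-scale)
pts=np.array([(137,95),(284,92),(210,38),(160,50),(262,50),(272,128),(142,118)])*1.28
q=np.array([atz("wrist",p,.005)[:2] for p in pts])
from scipy.optimize import least_squares
f=least_squares(lambda u:np.hypot(*(q-u).T)-.095,[.5,.2],loss="soft_l1",f_scale=.003);print("mat",f.x,f.fun)
w=pose(0,h,.035,.19);print(w[0])
mid=(np.array([.49,.09,.20]),Rl(-63,30))
plan([mid,w,pose(25,h,.035,.15),pose(50,h),pose(75,h)])
E
```

```text
mat [0.5007 0.211 ] [-0.002  -0.0016 -0.003   0.0018  0.0008 -0.0042 -0.0044]
[ 0.4664 -0.0611  0.1995]
[-3.79, -3.25, 1.34, 1.97, 0.03, 3.38] rows 4.0
[-3.57, -2.99, 2.08, 2.0, 0.0, 3.46] rows 4.0
[-0.71, -0.0, -0.14, 0.0, 3.12, 0.0] rows 3.0
[-1.33, -0.0, -0.8, 0.0, 3.12, 0.0] rows 3.0
[-1.37, 0.0, -1.3, -0.0, 3.12, 0.0] rows 3.0
```

send_rows(commands="0 -0.15 -0.13 0.05 0.08 0 0.14;0 -0.45 -0.4 0.16 0.24 0 0.4;0 -0.9 -0.8 0.32 0.48 0 0.8;0 -1.4 -1.2 0.5 0.75 0 1.28;0 -1.9 -1.6 0.7 1 0 1.7;0 -2.4 -2.1 0.85 1.25 0 2.15;0 -2.9 -2.5 1 1.5 0 2.6;0 -3.4 -2.9 1.2 1.75 0 3;0 -3.7 -3.1 1.3 1.9 0 3.25;0 -3.8 -3.2 1.3 2 0 3.4")

```text
time_s: 10.8
position: [0.4916, 0.09, 0.2023]
tool_rot: [179.9, 30.2, 116.4]
ft_force: [-1.3, -0.2, -2.0]
width: 0.231
gripper_force: 58.8
```

Run:
```python
from pour import *
s=state();print(s["position"],s["tool_rot"],s["time_s"],s["qpos"])
plan([pose(0,-95,.035,.19)])
```

```text
[0.4916 0.09   0.2023] [179.9235  30.2422 116.4357] 10.8 [-11.2164  23.6306 -32.4879 113.2798  46.6295  65.4728 -43.3946]
[-3.53, -3.0, 2.16, 1.98, 0.03, 3.4] rows 4.0
```

send_rows(commands="0 -0.15 -0.12 0.09 0.08 0 0.14;0 -0.45 -0.36 0.26 0.24 0 0.4;0 -0.85 -0.7 0.5 0.48 0 0.8;0 -1.3 -1.1 0.8 0.75 0 1.28;0 -1.8 -1.5 1.1 1 0 1.7;0 -2.3 -1.9 1.4 1.25 0 2.15;0 -2.8 -2.3 1.7 1.5 0 2.6;0 -3.2 -2.7 1.95 1.75 0 3;0 -3.4 -2.9 2.1 1.9 0 3.25;0 -3.5 -3 2.15 2 0 3.4")

```text
time_s: 11.8
position: [0.4657, -0.0603, 0.1991]
tool_rot: [-179.9, 30.2, 85.0]
ft_force: [0.1, -0.4, -2.5]
width: 0.224
gripper_force: 58.8
```

Run:
```python
from pour import *
s=state();print(s["position"],s["tool_rot"],s["time_s"],s["qpos"])
plan([pose(25,-95,.035,.15)])
top=read_camera("top");side=read_camera("side")
print([proj("top",POT),proj("side",POT)])
cv2.imwrite("pics/d.png",np.hstack([cv2.resize(top[140:260,240:400],(400,300)),cv2.resize(side[90:210,220:380],(400,300))]))
for c in("top","side"): print(find_in("bulb1_mid",c)[:5])
```

```text
[ 0.4657 -0.0603  0.1991] [-179.8995   30.2398   85.0053] 11.8 [ -0.0001  23.9107 -23.6747 111.513   38.9224  68.1691 -50.0543]
[-0.74, 0.03, -0.14, -0.01, 3.15, -0.0] rows 3.0
[array([326.2195, 197.8396]), array([308.2312, 151.2764])]
[{'rect': [289.7, 193.2, 296.3, 204.0], 'score': 0.47}, {'rect': [282.5, 137.1, 306.1, 159.6], 'score': 0.39}]
[]
```

View pics/d.png

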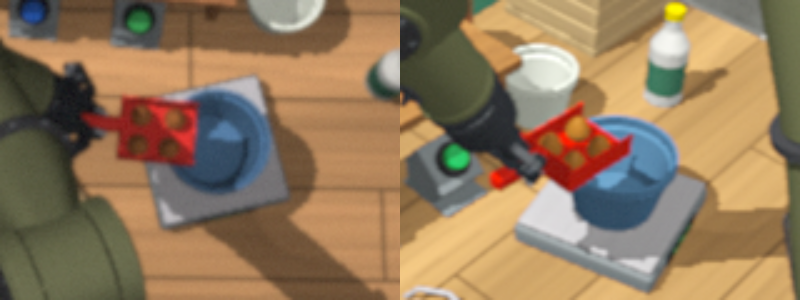

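All four bulbs are still in the scoop. In the left half, the lip at (195,132) is over the near part of the pot's mouth, which is centred at about (218,140).

```bash
sed -i 's/POT=np.array.*/POT=np.array([.455,-.229,.13])/' pour.py
python3 - <<'E'
from pour import *
a=pose(20,-95,.033,.150);b=pose(45,-95,.033,.138);c=pose(70,-95,.033,.138)
s=state();plan([a]);plan([b]);plan([c]);plan([a,b,c])
E
```

```text
[-0.62, 0.12, 0.19, 0.01, 2.52, 0.04] rows 3.0
[-2.15, 0.11, -0.21, -0.0, 5.65, 0.04] rows 6.0
[-4.04, 0.1, -0.15, -0.01, 8.77, 0.04] rows 9.0
[-0.62, 0.12, 0.19, 0.01, 2.52, 0.04] rows 3.0
[-1.3, 0.0, -0.9, 0.0, 3.12, -0.0] rows 3.0
[-1.37, 0.0, -1.3, -0.0, 3.12, -0.0] rows 3.0
```

send_rows(commands="0 -0.2 0.1 0.1 0 0.8 0;0 -0.4 0.1 0.15 0 1.7 0;0 -0.6 0.1 0.2 0 2.5 0;0 -1 0.1 0.1 0 3.3 0;0 -1.35 0.1 0 0 4.1 0;0 -1.75 0.1 -0.1 0 4.9 0;0 -2.15 0.1 -0.2 0 5.65 0;0 -2.15 0.1 -0.2 0 5.65 0;0 -2.15 0.1 -0.2 0 5.65 0")

```text
time_s: 12.9
position: [0.4644, -0.1121, 0.2366]
tool_rot: [-179.9, -14.9, 85.1]
ft_force: [-0.4, 0.4, -1.5]
width: 0.227
gripper_force: 59.1
```

Run:
```python
from pour import *
s=state();print(s["position"],s["tool_rot"],s["time_s"],s["qpos"],s["ft_force"],pose(45,-95,.033,.138)[0])
plan([pose(70,-95,.033,.138)])
plan([pose(80,-95,.03,.14)])
```

```text
[ 0.4644 -0.1121  0.2366] [-179.8874  -14.9282   85.1209] 12.9 [ 46.3163  20.5913 -34.7249 104.6837  -3.6745  60.4942  10.12  ] [-0.4451  0.4477 -1.542 ] [ 0.4653 -0.1109  0.237 ]
[-1.33, 0.02, -1.3, -0.02, 3.13, 0.01] rows 3.0
[-2.09, 0.02, -1.72, -0.02, 4.38, 0.01] rows 5.0
```

send_rows(commands="0 -0.4 0 -0.4 0 0.9 0;0 -0.85 0 -0.85 0 2 0;0 -1.3 0 -1.3 0 3.1 0;0 -1.7 0 -1.5 0 3.8 0;0 -2.1 0 -1.7 0 4.4 0;0 -2.1 0 -1.7 0 4.4 0;0 -2.1 0 -1.7 0 4.4 0;0 -2.1 0 -1.7 0 4.4 0")

```text
time_s: 13.7
position: [0.459, -0.1829, 0.2705]
tool_rot: [-179.9, -50.1, 85.4]
ft_force: [1.1, 0.4, -1.1]
width: 0.224
gripper_force: 59.1
```

Run:
```python
from pour import *
s=state();print(s["position"],s["tool_rot"],s["time_s"],s["qpos"],s["ft_force"])
top=read_camera("top");side=read_camera("side")
cv2.imwrite("pics/e.png",np.hstack([cv2.resize(top[140:260,240:400],(400,300)),cv2.resize(side[90:210,220:380],(400,300))]))
```

```text
[ 0.459  -0.1829  0.2705] [-179.9452  -50.0885   85.4386] 13.7 [ 66.7892  38.1605 -39.2745  91.3928 -21.5183  81.8565  32.3126] [ 1.0706  0.3948 -1.065 ]
```

View pics/e.png

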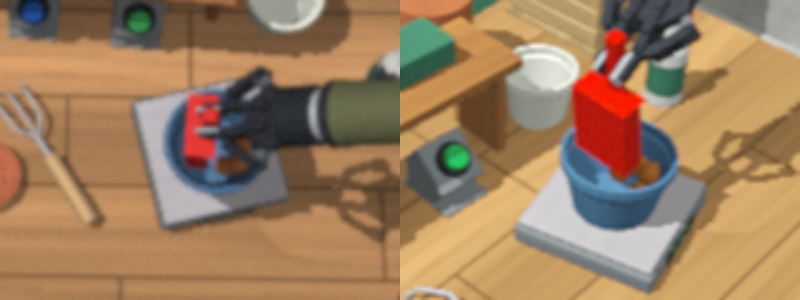

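The bulbs are in the pot, visible at about (640,172) in the right half, and the pot has not moved. Lifting out and levelling the scoop.

Run:
```python
from pour import *
plan([pose(80,-95,.03,.21)]);plan([pose(0,-95,.05,.23)]);plan([pose(80,-95,.03,.21),pose(0,-95,.05,.23),(np.array([.49,.09,.22]),Rl(-63,30))])
```

```text
[1.72, 0.0, -1.55, -0.04, -0.01, 0.03] rows 2.0
[2.09, 0.04, 4.11, -0.01, -10.01, 0.06] rows 10.0
[1.72, 0.0, -1.55, -0.04, -0.01, 0.03] rows 2.0
[0.37, -0.0, 5.66, 0.0, -10.0, -0.0] rows 10.0
[4.38, 0.24, -1.78, -2.0, -0.0, -3.46] rows 4.0
```

send_rows(commands="0 0.5 0 -0.45 0 0 0;0 1.1 0 -1 0 0 0;0 1.7 0 -1.5 0 0 0;0 1.7 0 -1.5 0 0 0")

```text
time_s: 14.2
position: [0.4595, -0.186, 0.3411]
tool_rot: [179.7, -49.9, 85.6]
ft_force: [0.2, 0.6, -1.7]
width: 0.226
gripper_force: 59.1
```

send_rows(commands="0 0 0 1.3 0 -1 0;0 0 0 1.7 0 -2 0;0 0 0 2.1 0 -3 0;0 0 0 2.5 0 -4 0;0 0 0 3 0 -5 0;0 0 0 3.6 0 -6 0;0 0.1 0 4.2 0 -7 0;0 0.2 0 4.8 0 -8 0;0 0.3 0 5.4 0 -9 0;0 0.4 0 5.7 0 -10 0")

```text
time_s: 15.2
position: [0.4701, -0.0465, 0.2379]
tool_rot: [179.8, 30.1, 85.4]
ft_force: [-0.4, -0.1, -2.2]
width: 0.23
gripper_force: 59.1
```

Run:
```python
from pour import *
s=state();print(s["position"],s["tool_rot"],s["time_s"],s["qpos"],s["ft_force"])
plan([(np.array([.49,.09,.21]),Rl(-63,30))])
```

```text
[ 0.4701 -0.0465  0.2379] [179.809   30.0975  85.3762] 15.2 [  3.0076  22.1842 -29.6949 107.7254  37.9773  74.3005 -48.5905] [-0.417  -0.0833 -2.2132]
[4.44, 0.3, -1.49, -1.96, 0.02, -3.42] rows 4.0
```

send_rows(commands="0 0.7 0.1 -0.25 -0.3 0 -0.5;0 1.6 0.1 -0.5 -0.7 0 -1.2;0 2.6 0.2 -0.9 -1.1 0 -2;0 3.6 0.2 -1.2 -1.6 0 -2.8;0 4.4 0.3 -1.5 -2 0 -3.4;0 4.4 0.3 -1.5 -2 0 -3.4")

```text
time_s: 15.8
position: [0.4891, 0.0912, 0.2104]
tool_rot: [179.6, 29.7, 117.2]
ft_force: [-0.3, -0.3, -1.0]
width: 0.221
gripper_force: 59.1
```

Run:
```python
from pour import *
s=state();print(s["position"],s["tool_rot"],s["time_s"])
top=read_camera("top");side=read_camera("side")
cv2.imwrite("pics/f.png",np.vstack([np.hstack([cv2.resize(top[160:240,290:370],(400,300)),cv2.resize(side[120:200,260:350],(400,300))]),np.hstack([cv2.resize(top[140:230,160:280],(400,300)),cv2.resize(side[130:290,140:350],(400,300))])]))
# target: scoop origin at mat centre, heading -32; TCP rel. scoop origin (-.0785,0,.0175)
M=np.array([.5007,.211,.005]);Rg=Rl(-32,30);o=R.from_euler("z",-32,degrees=True).apply((-.0785,0,.0175))
print(M+o);plan([(M+o+[0,0,.12],Rg)]);plan([(M+o+[0,0,.12],Rg),(M+o+[0,0,.01],Rg)])
```

```text
[0.4891 0.0912 0.2104] [179.6386  29.7434 117.2065] 15.8
[0.4341 0.2526 0.0225]
[6.13, 0.83, -0.89, -1.92, -0.0, -3.39] rows 4.0
[6.13, 0.83, -0.89, -1.92, -0.0, -3.39] rows 4.0
[1.83, 0.0, 3.18, 0.0, 0.0, 0.0] rows 3.0
```

View pics/f.png

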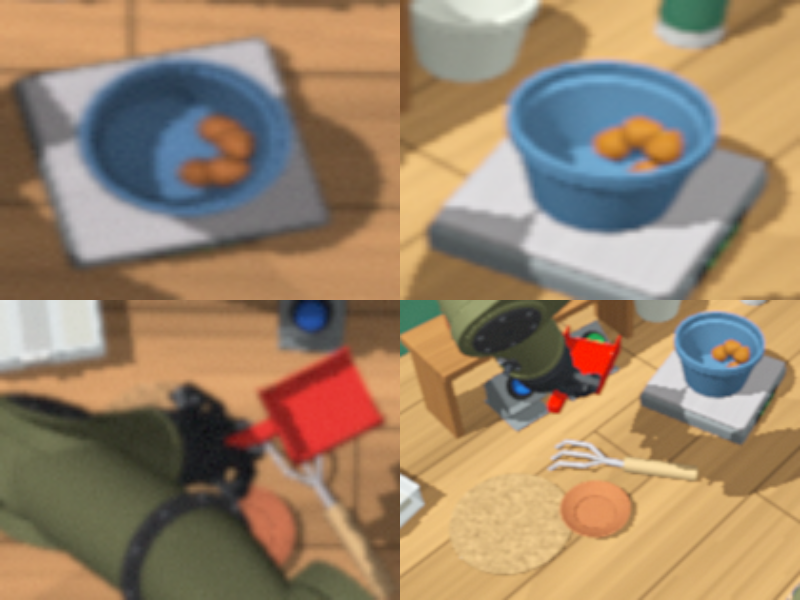

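All four bulbs lie in the pot, the pot is still centred on the scale, and the scoop is empty and held. The mat is clear in the side view, so I'm checking its centre there.

Run:
```python
from pour import *
a=np.linspace(0,6.283,73)
for c in((.5007,.211),(.4985,.2118)):
    q=np.array([proj("side",(c[0]+.095*np.cos(t),c[1]+.095*np.sin(t),.005)) for t in a]);print(q.min(0),q.max(0))
r=cut_out("mat","side")[0];print(r["rect"],r["score"])
k=max(cv2.findContours(r["region"].astype(np.uint8),0,1)[0],key=cv2.contourArea)[:,0]
q=np.array([atz("side",p,.005)[:2] for p in k])
from scipy.optimize import least_squares
f=least_squares(lambda u:np.hypot(*(q-u).T)-.095,[.5,.2],loss="soft_l1",f_scale=.003);print(f.x,np.abs(f.fun).mean())
```

```text
[164.8064 222.5024] [230.2992 276.8767]
[165.052  223.0376] [230.6244 277.5498]
[166.0, 225.5, 230.6, 277.6] 0.79
[0.5008 0.2092] 0.003407290165841282
```

send_rows(commands="0 0.8 0.1 -0.1 -0.3 0 -0.5;0 1.8 0.2 -0.25 -0.6 0 -1;0 3 0.4 -0.4 -1 0 -1.7;0 4.2 0.6 -0.6 -1.4 0 -2.4;0 5.3 0.7 -0.8 -1.7 0 -3;0 6.1 0.8 -0.9 -1.9 0 -3.4;0 6.1 0.8 -0.9 -1.9 0 -3.4;0 6.1 0.8 -0.9 -1.9 0 -3.4")

```text
time_s: 16.75
position: [0.4348, 0.2504, 0.1432]
tool_rot: [-179.8, 30.0, 147.9]
ft_force: [0.5, -0.3, -1.4]
width: 0.226
gripper_force: 59.1
```

Run:
```python
from pour import *
s=state();print(s["position"],s["tool_rot"],s["time_s"],s["ft_force"])
o=R.from_euler("z",-32,degrees=True).apply((-.0785,0,.0175))
print("expected scoop",s["position"]-o)
f=scoopfit([*(s["position"]-o),-32],("wrist",));print(f)
M=np.array([.5007,.211,.005]);Rg=Rl(-32,30)
plan([(M+o+[0,0,.01],Rg)])
```

```text
[0.4348 0.2504 0.1432] [-179.8019   29.966   147.8885] 16.75 [ 0.5046 -0.2514 -1.3634]
expected scoop [0.5014 0.2088 0.1257]
(array([  0.5076,   0.2071,   0.121 , -31.1889]), np.float64(0.501328794529547))
[1.91, 0.06, 3.16, -0.03, -0.0, -0.02] rows 3.0
```

send_rows(commands="0 0.4 0 0.7 0 0 0;0 0.9 0 1.5 0 0 0;0 1.4 0.05 2.3 0 0 0;0 1.7 0.05 2.8 0 0 0;0 1.9 0.05 3.1 0 0 0;0 1.9 0.05 3.1 0 0 0;0 1.9 0.05 3.1 0 0 0")

```text
time_s: 17.5
position: [0.4334, 0.2532, 0.0347]
tool_rot: [-179.9, 30.0, 147.9]
ft_force: [0.3, 0.0, -1.3]
width: 0.229
gripper_force: 59.1
```

Run:
```python
from pour import *
s=state();print(s["position"],s["tool_rot"],s["time_s"],s["ft_force"])
side=read_camera("side");top=read_camera("top")
cv2.imwrite("pics/g.png",cv2.resize(side[205:295,145:245],(750,600*9//8 if 0 else 600),interpolation=2))
```

```text
[0.4334 0.2532 0.0347] [-179.8644   29.9783  147.8562] 17.5 [ 0.3464  0.0141 -1.329 ]
```

send_rows(commands="0 0.05 0 0.09 0 0 0;0 0.1 0 0.17 0 0 0;0 0.1 0 0.17 0 0 0")

```text
time_s: 17.9
position: [0.4326, 0.254, 0.0282]
tool_rot: [-179.9, 29.9, 148.0]
ft_force: [-0.3, -0.8, -1.7]
width: 0.229
gripper_force: 59.1
```

send_rows(commands="0 0.04 0 0.06 0 0 0;0 0.07 0 0.12 0 0 0;0 0.07 0 0.12 0 0 0")

```text
time_s: 18.2
position: [0.4325, 0.2541, 0.0238]
tool_rot: [-179.8, 29.9, 148.0]
ft_force: [1.2, 0.6, -0.7]
width: 0.225
gripper_force: 59.1
```

send_rows(commands="0 0.03 0 0.05 0 0 0;0 0.03 0 0.05 0 0 0")

```text
time_s: 18.4
position: [0.4326, 0.2542, 0.0224]
tool_rot: [-179.9, 30.0, 148.0]
ft_force: [-0.7, 0.8, 1.3]
width: 0.223
gripper_force: 59.6
```

send_rows(commands="0 0.01 0 0.02 0 0 0;0 0.01 0 0.02 0 0 0;0.6 0.01 0 0.02 0 0 0;1 0.01 0 0.02 0 0 0;1 0.01 0 0.02 0 0 0;1 0.01 0 0.02 0 0 0;1 0.01 0 0.02 0 0 0")

```text
time_s: 19.1
position: [0.4326, 0.2541, 0.0216]
tool_rot: [-179.9, 29.9, 148.0]
ft_force: [0.1, 0.2, -0.0]
width: 0.999
gripper_force: 0.0
```

send_rows(commands="1 0 0 -0.5 0 0 0;1 0 0 -1.5 0 0 0;1 0 0 -3 0 0 0;1 -1 0 -4.5 0 0 0;1 -1 0 -4.5 0 0 0")

```text
time_s: 19.6
position: [0.3982, 0.2787, 0.1585]
tool_rot: [179.7, 30.0, 147.8]
ft_force: [0.3, 1.1, -0.5]
width: 0.995
gripper_force: 0.0
```

Run:
```python
from pour import *
s=state();print(s["position"],s["tool_rot"],s["time_s"],s["width"])
f=scoopfit([.5,.211,.005,-32],("wrist",));print(f)
cv2.imwrite("pics/h.png",read_camera("wrist"))
Rb=Rl(-4.5,40);out=-Rb.as_matrix()[:,2];G=np.array([.6455,-.1185,.080])
plan([(np.array([.52,.10,.25]),Rb),(G+out*.10,Rb)])
```

```text
[0.3982 0.2787 0.1585] [179.6607  30.025  147.8456] 19.6 0.9951123308266318
(array([  0.5007,   0.2112,   0.0002, -32.0129]), np.float64(0.0367193802821314))
[-7.27, -2.82, 0.54, -1.98, -1.22, -2.84] rows 5.0
[0.01, -6.93, 4.06, 0.0, 0.0, 0.0] rows 5.0
```

View pics/h.png

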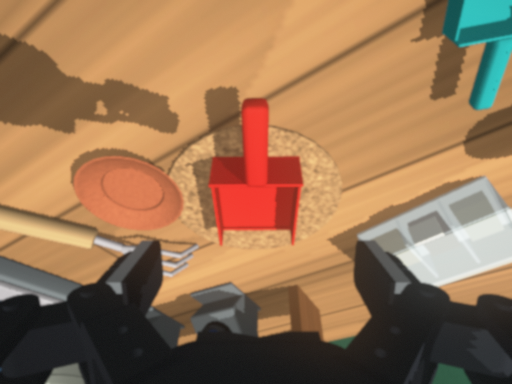

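The scoop is upright and empty. It measures (0.5007, 0.2112) against a mat centre of about (0.5007, 0.210). Next is the green button.

send_rows(commands="0 0 0 -1.5 0 0 0;0 -7.3 -2.8 0.5 -2 -1.2 -2.8;0 -7.3 -2.8 0.5 -2 -1.2 -2.8;0 -7.3 -2.8 0.5 -2 -1.2 -2.8;0 -7.3 -2.8 0.5 -2 -1.2 -2.8;0 -7.3 -2.8 0.5 -2 -1.2 -2.8;0 -7.3 -2.8 0.5 -2 -1.2 -2.8;0 -7.3 -2.8 0.5 -2 -1.2 -2.8")

```text
time_s: 20.5
position: [0.52, 0.0988, 0.2487]
tool_rot: [179.7, 39.6, 175.0]
ft_force: [0.3, 1.2, -0.5]
width: 0.0
gripper_force: 0.0
```

Run:
```python
from pour import *
s=state();print(s["position"],s["tool_rot"],s["time_s"],s["width"])
Rb=Rl(-4.5,40);out=-Rb.as_matrix()[:,2];G=np.array([.645,-.119,.080])
plan([(G+out*.10,Rb)])
```

```text
[0.52   0.0988 0.2487] [179.6908  39.5998 174.9883] 20.5 0.00040982371959233306
[-0.08, -6.91, 4.01, -0.0, -0.05, -0.05] rows 5.0
```

send_rows(commands="0 -0.1 -6.9 1 0 0 0;0 -0.1 -6.9 1 0 0 0;0 -0.1 -6.9 1 0 0 0;0 -0.1 -6.9 1 0 0 0;0 -0.1 -6.9 1 0 0 0;0 -0.1 -6.9 4 0 0 0;0 -0.1 -6.9 4 0 0 0;0 -0.1 -6.9 4 0 0 0;0 -0.1 -6.9 4 0 0 0")

```text
time_s: 21.4
position: [0.5817, -0.1089, 0.1554]
tool_rot: [179.2, 39.4, 175.1]
ft_force: [0.3, -0.0, 0.0]
width: 0.003
gripper_force: 0.0
```

Run:
```python
from pour import *
s=state();print(s["position"],s["tool_rot"],s["time_s"],s["qpos"])
Rb=Rl(-4.5,40);out=-Rb.as_matrix()[:,2];G=np.array([.645,-.119,.080])
im=read_camera("wrist");m=cv2.inRange(cv2.cvtColor(im,cv2.COLOR_BGR2HSV),(50,120,50),(80,255,255))
k,l,st,ce=cv2.connectedComponentsWithStats(m)
for i in np.argsort(-st[1:,4])[:2]+1: print(ce[i],st[i],proj("wrist",G))
plan([(G+out*.01,Rb)])
```

```text
[ 0.5817 -0.1089  0.1554] [179.2237  39.3869 175.0885] 21.4 [ 49.3375  28.8831 -54.6512 134.2612 123.2017  25.3883 -25.5002]
[248.1386 192.8271] [ 227  172   43   43 1400] [249.5327 192.223 ]
[0.02, -0.2, 3.01, 0.05, -0.05, -0.02] rows 2.0
```

send_rows(commands="0 0 -0.2 1 0 0 0;0 0 -0.2 2 0 0 0;0 0 -0.2 2.7 0 0 0;0 0 -0.2 3 0 0 0;0 0 -0.2 3 0 0 0;0 0 -0.2 3 0 0 0")

```text
time_s: 22.05
position: [0.6392, -0.1211, 0.0916]
tool_rot: [179.8, 39.8, 175.4]
ft_force: [-0.8, 0.1, 0.6]
width: 0.002
gripper_force: 0.0
```

send_rows(commands="0 0 0 0.15 0 0 0;0 0 0 0.3 0 0 0;0 0 0 0.3 0 0 0")

```text
time_s: 22.35
position: [0.6454, -0.1229, 0.0829]
tool_rot: [179.7, 39.8, 175.2]
ft_force: [-1.5, -0.3, 0.2]
width: -0.002
gripper_force: 0.0
```

send_rows(commands="0 0 0 0.12 0 0 0;0 0 0 0.22 0 0 0;0 0 0 0.22 0 0 0")

```text
time_s: 22.65
position: [0.6497, -0.123, 0.0776]
tool_rot: [179.7, 39.8, 175.2]
ft_force: [-1.3, -0.7, 4.4]
width: 0.0
gripper_force: 1.8
```

send_rows(commands="0 0 0 0.07 0 0 0;0 0 0 0.14 0 0 0;0 0 0 0.14 0 0 0")

```text
time_s: 22.95
position: [0.6505, -0.123, 0.0766]
tool_rot: [180.0, 39.9, 175.4]
ft_force: [-29.5, -2.4, 36.1]
width: 0.004
gripper_force: 22.7
```

Run:
```python
from h import *
im=read_camera("wrist");m=cv2.inRange(cv2.cvtColor(im,cv2.COLOR_BGR2HSV),(50,120,40),(80,255,255))
k,l,st,ce=cv2.connectedComponentsWithStats(m);i=1+np.argmax(st[1:,4]);print(ce[i],st[i])
Rb=Rl(-4.5,40);out=-Rb.as_matrix()[:,2];G=np.array([.645,-.119,.080])
print("cap up/down proj",proj("wrist",G),proj("wrist",G-out*.007),"tcp",proj("wrist",state()["position"]))
```

```text
[263.8977 224.5773] [ 228  207   68   46 1545]
cap up/down proj [264.2595 247.9326] [263.9765 241.8245] tcp [256.5801 246.7429]
```

send_rows(commands="0 0 0 -0.6 0 0 0;0 0 0 -1.5 0 0 0;0 0 0 -3 0 0 0;0 0 0 -5 0 0 0;0 0 0 -5 0 0 0;0 0 0 -5 0 0 0")

```text
time_s: 23.6
position: [0.5559, -0.1162, 0.1917]
tool_rot: [180.0, 39.9, 175.4]
ft_force: [0.3, -0.9, 0.6]
width: 0.004
gripper_force: 0.0
```

Run:
```python
from fit import *
s=state();print(s["time_s"],s["position"],s["ft_force"])
im=read_camera("wrist");m=cv2.inRange(cv2.cvtColor(im,cv2.COLOR_BGR2HSV),(50,120,50),(80,255,255))
k,l,st,ce=cv2.connectedComponentsWithStats(m);i=1+np.argmax(st[1:,4]);print(ce[i],st[i],proj("wrist",(.645,-.119,.08)))
print(scoopfit([.5,.211,.005,-32],("side",)))
top=read_camera("top");H=cv2.cvtColor(top,cv2.COLOR_BGR2HSV);m=cv2.inRange(H,(95,80,40),(120,255,255));m[:165]=0
k,l,st,ce=cv2.connectedComponentsWithStats(m);i=1+np.argmax(st[1:,4]);print("pot",st[i])
```

```text
23.6 [ 0.5559 -0.1162  0.1917] [ 0.3304 -0.8529  0.5886]
[260.725  175.0656] [ 243  158   37   36 1022] [261.9923 177.8375]
(array([  0.4976,   0.2126,   0.0053, -32.0421]), np.float64(0.11037404537599638))
pot [309 176  39  41 989]
```

```bash
python3 -c "
from cell import *
print(close_job())"
```

```text
the job is handed in; nothing more can be done
None
```

I handed the job in at about 24 s, and the verdict was not shown: blue zero pressed, all four bulbs tipped into the pot, the empty scoop back upright about 1 mm from the mat's centre, then green record pressed (both presses met the hard stop); I viewed 11 pictures, one over the limit of 10.

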